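Rack the dismantled test fittings in reverse order for refitting

TASK

The four pipe fittings stand in the wooden rack in the order in which they were taken off the pressure tester. Move them all to the empty metal rack in the reverse order, ready for refitting: the one nearest the knob of the wooden rack goes into the tray furthest from the knob of the metal rack, and so on, until the one furthest from the knob stands next to the metal rack's knob. Each must end upright and released, flat on the floor of its own tray and about in the middle of it.

Things in the scene. Friction and masses are not known exactly. Their poses are not given: they have to be found in the camera images.
- wood_rack: Plywood rack, full at the start: 285x76 mm board, top 22 mm up, four 59 mm square trays in a row, black knob (24 mm wide, top 48 mm up) at one end; fixed, any yaw. Origin: bench surface under the row's middle; z up, y along the row to the knob (y=+139 mm). Tray centres y=-93,-31,31,93 mm, x=0. Tray floor 24.5 mm above the bench, 54 mm square inside, rim 4.5 mm above the floor.
- metal_rack: Bare aluminium rack, empty at the start: 285x76 mm board, top 22 mm up, four 59 mm square trays in a row, black knob (24 mm wide, top 48 mm up) at one end; fixed, any yaw. Origin: bench surface under the row's middle; z up, y along the row to the knob (y=+139 mm). Tray centres y=-93,-31,31,93 mm, x=0. Tray floor 24.5 mm above the bench, 54 mm square inside, rim 4.5 mm above the floor.
- sleeve: Plain steel-grey turned sleeve, the tallest fitting: round, 36 mm across the lower half, somewhat narrower above, 49 mm tall, open bore; 0.16 kg. Stands upright. Origin: centre of its underside, z up.
- union: Steel-grey threaded union: a hexagon 27 mm across the flats (along its x, and every 60 degrees) and 31 mm across the corners (along its y) from 10 to 26 mm above its underside, on a short 20 mm thread, with a 16 mm threaded stem up to 41 mm; 0.11 kg. Stands on the short thread. Origin: centre of its underside, z up. Grasp the hexagon.
- cap_nut: Brass cap nut: round ribbed cylinder with a closed flat top, 30 mm across, 22 mm tall; 0.07 kg. Stands upright. Origin: centre of its underside, z up.
- bush: Brass reducing bush: hexagonal foot 32 mm across the flats (along its x, and every 60 degrees) and 36 mm across the corners (along its y), with a threaded open neck above, 23 mm tall in all; 0.06 kg. Stands on the hexagon. Origin: centre of its underside, z up.
- tray_sleeve: The grey tray of the wooden rack in which the sleeve stands at the start (all eight trays look alike); fixed. Origin: centre of its underside, which is 22 mm above the bench; outside 59 mm square, floor 2.5 mm thick, rim top 7 mm above its underside; y along the row towards the knob.
- tray_union: The grey tray of the wooden rack in which the union stands at the start (all eight trays look alike); fixed. Origin: centre of its underside, which is 22 mm above the bench; outside 59 mm square, floor 2.5 mm thick, rim top 7 mm above its underside; y along the row towards the knob.
- tray_cap_nut: The grey tray of the wooden rack in which the cap nut stands at the start (all eight trays look alike); fixed. Origin: centre of its underside, which is 22 mm above the bench; outside 59 mm square, floor 2.5 mm thick, rim top 7 mm above its underside; y along the row towards the knob.
- tray_bush: The grey tray of the wooden rack in which the bush stands at the start (all eight trays look alike); fixed. Origin: centre of its underside, which is 22 mm above the bench; outside 59 mm square, floor 2.5 mm thick, rim top 7 mm above its underside; y along the row towards the knob.
Not all that is in view belongs to the job. Leave any pink look-alike of the sleeve alone.

How it is judged:
At the end, for the whole second after the job is handed in: Each fitting is upright (0.07 rad), at rest (0.02 m/s) on a metal-rack tray floor (height within 3 mm), within 15 mm of the tray middle along and across the row; the one that started 1st, 2nd, 3rd, 4th from the wooden rack's knob is now 4th, 3rd, 2nd, 1st from the metal rack's knob (x of sleeve in the frame of metal_rack between -0.015 and 0.015 m and z of sleeve in the frame of metal_rack between 0.0215 and 0.0275 m and angle between each of sleeve, union, cap_nut, bush's own z axis and vertical below 0.07 rad and linear speed of each of sleeve, union, cap_nut, bush below 0.02 m/s and ((y of tray_sleeve in the frame of wood_rack between -0.108 and -0.078 m and y of sleeve in the frame of metal_rack between 0.078 and 0.108 m) or (y of tray_sleeve in the frame of wood_rack between -0.046 and -0.016 m and y of sleeve in the frame of metal_rack between 0.016 and 0.046 m) or (y of tray_sleeve in the frame of wood_rack between 0.016 and 0.046 m and y of sleeve in the frame of metal_rack between -0.046 and -0.016 m) or (y of tray_sleeve in the frame of wood_rack between 0.078 and 0.108 m and y of sleeve in the frame of metal_rack between -0.108 and -0.078 m)) and x of union in the frame of metal_rack between -0.015 and 0.015 m and z of union in the frame of metal_rack between 0.0215 and 0.0275 m and ((y of tray_union in the frame of wood_rack between -0.108 and -0.078 m and y of union in the frame of metal_rack between 0.078 and 0.108 m) or (y of tray_union in the frame of wood_rack between -0.046 and -0.016 m and y of union in the frame of metal_rack between 0.016 and 0.046 m) or (y of tray_union in the frame of wood_rack between 0.016 and 0.046 m and y of union in the frame of metal_rack between -0.046 and -0.016 m) or (y of tray_union in the frame of wood_rack between 0.078 and 0.108 m and y of union in the frame of metal_rack between -0.108 and -0.078 m)) and x of cap_nut in the frame of metal_rack between -0.015 and 0.015 m and z of cap_nut in the frame of metal_rack between 0.0215 and 0.0275 m and ((y of tray_cap_nut in the frame of wood_rack between -0.108 and -0.078 m and y of cap_nut in the frame of metal_rack between 0.078 and 0.108 m) or (y of tray_cap_nut in the frame of wood_rack between -0.046 and -0.016 m and y of cap_nut in the frame of metal_rack between 0.016 and 0.046 m) or (y of tray_cap_nut in the frame of wood_rack between 0.016 and 0.046 m and y of cap_nut in the frame of metal_rack between -0.046 and -0.016 m) or (y of tray_cap_nut in the frame of wood_rack between 0.078 and 0.108 m and y of cap_nut in the frame of metal_rack between -0.108 and -0.078 m)) and x of bush in the frame of metal_rack between -0.015 and 0.015 m and z of bush in the frame of metal_rack between 0.0215 and 0.0275 m and ((y of tray_bush in the frame of wood_rack between -0.108 and -0.078 m and y of bush in the frame of metal_rack between 0.078 and 0.108 m) or (y of tray_bush in the frame of wood_rack between -0.046 and -0.016 m and y of bush in the frame of metal_rack between 0.016 and 0.046 m) or (y of tray_bush in the frame of wood_rack between 0.016 and 0.046 m and y of bush in the frame of metal_rack between -0.046 and -0.016 m) or (y of tray_bush in the frame of wood_rack between 0.078 and 0.108 m and y of bush in the frame of metal_rack between -0.108 and -0.078 m))); the robot touches nothing.
It also fails if it takes over 125 s, if anything falls off the work surface, if the arm or the gripper's body presses on something with over 40 N, if the wrist force passes 120 N, or if a joint passes its speed limit or range.

ROBOT

A 6-joint arm with a two-finger parallel gripper is mounted at the origin on a cart in front of the work surface, level with it; the furniture and walls round the work are solid. World frame = base frame: x ahead of the robot, y to its left, z up, the work surface at z = 0. Lengths are in m, angles in rad, forces in N, time in s.
With the tool pointing down it reaches from about 0.3 to 0.825 m from the base axis. Payload 5.4 kg.
Tool frame: the origin (TCP) lies at the very end of the fingers, on their centre line; the grasp point (between the pads) lies 19 mm behind it; z points along the fingers, y is the line along which they close (so a half turn about z gives the same grasp; the last joint's range is limited). The gripper opens to 92 mm and grips with 3 to 60 N. Pads are 20 mm wide; open, the fingers measure 128 mm over their backs; the gripper's body (75 mm by 189 mm) begins 69 mm behind the grasp point.
Start: joints at [1.077, 0.158, 1.597, -0, 1.386, -0.21], TCP at [0.161, 0.552, 0.215] pointing down, gripper open.
Joint ranges: [-2.91, 2.91], [-0.94, 2.29], [0.18, 2.7], [-1.29, 4.43], [0.17, 2.64], [-3, 3]. Speed limits (rad/s): [2.57, 2.57, 3.14, 3.14, 3.14, 3.14].

INTERFACE

Orientations are given as a unit quaternion [w, x, y, z].
In Python, from plant import ctrl gives the robot as it stands.
- The arm moves only by the tool run_rows, called after "Call:" as name(argument=value, ...) on one line, values as JSON. Schema: {"type":"object","properties":{"plan":{"type":"object","properties":{"drx":{"type":"array","items":{"type":"number"},"minItems":1,"maxItems":8},"dry":{"type":"array","items":{"type":"number"},"minItems":1,"maxItems":8},"drz":{"type":"array","items":{"type":"number"},"minItems":1,"maxItems":8},"sx":{"type":"array","items":{"type":"number"},"minItems":1,"maxItems":8},"sy":{"type":"array","items":{"type":"number"},"minItems":1,"maxItems":8},"sz":{"type":"array","items":{"type":"number"},"minItems":1,"maxItems":8},"finger_gap":{"type":"array","items":{"type":"number"},"minItems":1,"maxItems":8}},"additionalProperties":false,"required":["drx","dry","drz","sx","sy","sz","finger_gap"]},"grip_force":{"type":"number"},"only":{"type":"string"},"quiet":{"type":"boolean"},"lines":{"type":"string"}},"required":["plan"],"additionalProperties":false}. plan is an object with one list for each field, all of the same length, 1 to 8, a row being the entries at one place: drx, dry, drz (a rotation vector in fractions of the full range, 1 being 2 rad), sx, sy, sz (the shift in fractions of the full range, 1 being 0.3 m), finger_gap (the finger opening in m); each row shifts and turns the commanded pose from where the row before left it, along the tool's axes as they then stand; what a row does not reach is not made up. A row lasts 1/12 s, in which the tool goes at most 0.0417 m and 0.125 rad, less where a joint would pass 70% of its speed; a pose out of reach is approached as far as the arm can. The fingers move at their own pace and stop on an object; grip_force is the grip in N (left out, the last holds). Time passes only in rows, so rows that do not move let the fingers close. The tool returns the time, the measured TCP pose, the force, the opening and the grip force at its end. only (a regular expression) keeps the lines of the reply that match it, lines (a string "A,B") keeps lines A to B, and quiet returns only ok. A shift or turn number past 1, either way, is cut back to 1. Input that does not fit is refused with a message, and nothing moves.
- ctrl.state(): the state, without advancing time (a new reading comes with each control period).
- ctrl.read_camera(name): name is "scene" or "top" or "wrist"; returns (picture, depth): 420x560x3 uint8, red, green, blue; 420x560 float32, m along the optical axis (not along the pixel's ray), 0 where there is no reading.
- ctrl.get_calibration(name): a dict with "K" (3x3 intrinsics, pixels), "view" (4x4, takes a point from world to camera coordinates); the wrist camera has in their place "tool_from_camera" (4x4, takes a point from camera to tool coordinates, whose origin is the TCP and whose axes are the flange's). Camera axes: x right, y up, looking along -z (the intrinsics and any distortion apply to the point x, -y, -z); pixel columns grow to the right and rows downward; lengths in m; the calibration is good to about 2 mm. A picture is of the moment at which its call begins: read the wrist's pose just before it. get_calibration takes no time and is no camera call.
- ctrl.hand_in(): hands the job in; it is judged then, once.
The state is a dict: "t": time; "q": joint angles; "dq": joint speeds; "joint_efforts": joint torques, N m; "tcp_pos": TCP position; "orientation": TCP orientation; "contact_force": force on the tool from outside, world axes, zero at the start; "ft_torque": the same for the moment, N m; "grip_width": finger opening in m; "finger_force": force on a finger pad.
Only numpy, scipy, OpenCV 4.12 (cv2) and the standard library are available. Lean on these libraries where they do the work, as an engineer would, in place of code of your own. Each camera call takes 0.05 s, during which the arm holds its last target. There are 200 camera calls.

## Working session

There is one attempt and no reset: what is moved stays moved. The work goes in short steps, Python scripts to look and compute and a tool call to move; the robot and the scene stay as the last step left them, time stands still between calls to the robot, and variables do not carry over. Pictures are saved under pics/ and viewed, at most 14 in all, crops included, and the job is handed in when it is done.

```bash
mkdir -p pics; python3 - <<'E'
from plant import ctrl
import cv2,numpy as np
np.set_printoptions(precision=4,suppress=True)
for n in("scene","top"):
    p,d=ctrl.read_camera(n); cv2.imwrite(f"pics/{n}0.png",p[...,::-1]); np.savez(f"{n}0.npz",p=p,d=d)
    c=ctrl.get_calibration(n); print(n,c)
print(ctrl.get_calibration("wrist")); print(ctrl.state())
E
```

```text
scene {'K': array([[381.04  ,   0.    , 276.63  ],
       [  0.    , 381.04  , 210.9008],
       [  0.    ,   0.    ,   1.    ]]), 'view': array([[ 0.8617, -0.5069, -0.0233, -0.4428],
       [ 0.2474,  0.3796,  0.8915, -0.1751],
       [-0.4431, -0.7739,  0.4525, -0.6975],
       [ 0.    ,  0.    ,  0.    ,  1.    ]])}
top {'K': array([[385.071 ,   0.    , 278.5386],
       [  0.    , 385.071 , 211.1916],
       [  0.    ,   0.    ,   1.    ]]), 'view': array([[ 0.0204, -0.9997,  0.0136, -0.0484],
       [ 0.9952,  0.0216,  0.0953, -0.5069],
       [-0.0956,  0.0116,  0.9954, -0.9204],
       [ 0.    ,  0.    ,  0.    ,  1.    ]])}
{'K': array([[296.637 ,   0.    , 279.2498],
       [  0.    , 296.637 , 208.9506],
       [  0.    ,   0.    ,   1.    ]]), 'tool_from_camera': array([[ 0.0001,  0.9549,  0.297 ,  0.0854],
       [ 1.    , -0.0007,  0.0017,  0.0005],
       [ 0.0018,  0.297 , -0.9549, -0.1697],
       [ 0.    ,  0.    ,  0.    ,  1.    ]])}
{'t': 0.1, 'q': array([ 1.0769,  0.159 ,  1.5981,  0.    ,  1.3862, -0.2101]), 'dq': array([ 0.0004, -0.003 , -0.0048,  0.0019, -0.0005, -0.    ]), 'joint_efforts': array([ -0.0002, -38.6505, -32.2958,   0.0703,   0.034 ,  -0.0001]), 'tcp_pos': array([0.1607, 0.5515, 0.2137]), 'orientation': array([-0.0003,  0.1414,  0.9899, -0.0008]), 'contact_force': array([-0.1202, -0.0269, -0.5585]), 'ft_torque': array([0.0197, 0.0116, 0.0702]), 'finger_force': 0.0, 'grip_width': 0.09178694031675848}
```

View pics/top0.png

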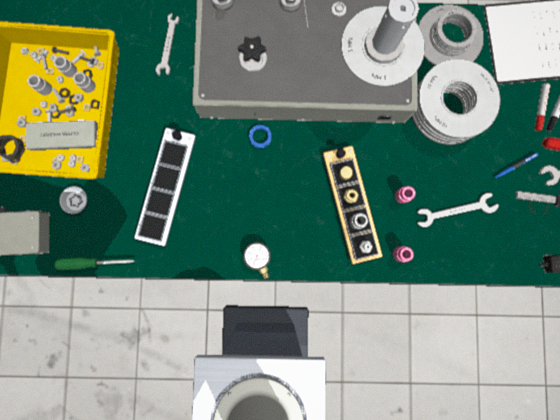

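View pics/scene0.png

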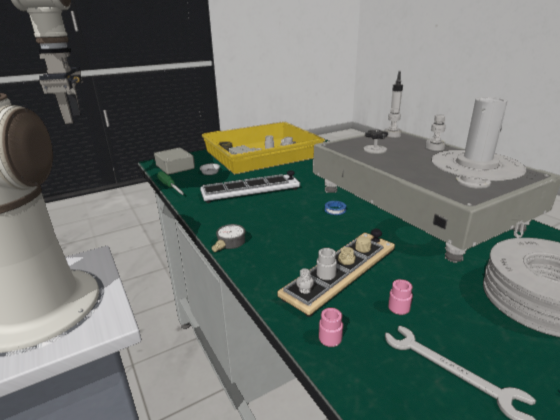

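The top view shows the wood rack on the right. From its knob at (340,153) come the brass cap nut (347,173), brass bush (352,196), grey sleeve (361,220) and grey union (366,247). The metal rack is on the left, with its knob at (177,134). The scene view agrees: knob (377,234), cap nut (364,243), bush (346,255), sleeve (327,263), union (305,282). The pink look-alikes at (405,195) and (404,255) in the top view are not for us.

Next I'll measure the racks and make one confirming crop.

```bash
cat > h.py <<'E'
from plant import ctrl
import cv2,numpy as np
from scipy.spatial.transform import Rotation as R
np.set_printoptions(precision=4,suppress=True)
F=np.diag([1.,-1,-1,1])
def c2w(name,st=None):
    c=ctrl.get_calibration(name)
    if name!="wrist": return c["K"],np.linalg.inv(c["view"])@F
    T=np.eye(4);T[:3,:3]=R.from_quat(np.roll(st["orientation"],-1)).as_matrix();T[:3,3]=st["tcp_pos"]
    return c["K"],T@c["tool_from_camera"]@F
def rays(K,T,uv):
    uv=np.atleast_2d(uv).astype(float)
    return (np.c_[uv,np.ones(len(uv))]@np.linalg.inv(K).T)@T[:3,:3].T
def plane(K,T,uv,z):
    r=rays(K,T,uv); return T[:3,3]+r*((z-T[2,3])/r[:,2])[:,None]
def depthpts(K,T,uv,d):
    uv=np.atleast_2d(uv); return T[:3,3]+rays(K,T,uv)*d[uv[:,1],uv[:,0]][:,None]
def go(x,y,z,yaxis):   # tool-axis step from measured pose to target; yaxis = world xy direction for tool y
    s=ctrl.state(); Rm=R.from_quat(np.roll(s["orientation"],-1))
    ya=np.r_[yaxis,0]/np.linalg.norm(yaxis)
    if ya@Rm.as_matrix()[:,1]<0: ya=-ya
    z_=np.array([0,0,-1.]); M=np.c_[np.cross(ya,z_),ya,z_]
    Rt=R.from_matrix(M); rel=Rm.inv()*Rt
    d=np.array([x,y,z])-s["tcp_pos"]
    print("t",round(s["t"],2),"tcp",s["tcp_pos"],"rotvec",rel.as_rotvec(),"d in now-axes",Rm.inv().apply(d),"d in target-axes",Rt.inv().apply(d))
E
python3 - <<'E'
from h import *
K,T=c2w("top"); f=np.load("top0.npz"); p,d=f["p"],f["d"]
hsv=cv2.cvtColor(p,cv2.COLOR_RGB2HSV)
for n,box,z in(("wood",(315,140,390,270),.022),("metal",(130,120,200,250),.022)):
    m=np.zeros(p.shape[:2],np.uint8);a,b,c,e=box
    h=hsv[b:e,a:c]
    mm=((h[...,0]<28)&(h[...,1]>50)&(h[...,2]>120)) if n=="wood" else ((h[...,1]<60)&(h[...,2]>150))
    m[b:e,a:c]=mm
    k,l,s,_=cv2.connectedComponentsWithStats(m); l=l==1+np.argmax(s[1:,4])
    v,u=np.nonzero(l); uv=np.c_[u,v]
    er=cv2.erode(l.astype(np.uint8),np.ones((2,2)))>0
    ve,ue=np.nonzero(er); P=depthpts(K,T,np.c_[ue,ve],d); print(n,"board z median",np.median(P[:,2]),len(P))
    W=plane(K,T,uv,z)[:,:2].astype(np.float32)
    r=cv2.minAreaRect(W*1000); print(r); print(cv2.boxPoints(r))
for n,uv in dict(kw=(341,154),cap=(347,173),bush=(352,196),sleeve=(361,220),union=(366,247),km=(177,134)).items():
    ys,xs=np.mgrid[-7:8,-7:8]; q=np.c_[xs.ravel()+uv[0],ys.ravel()+uv[1]]
    P=depthpts(K,T,q,d); print(n,"max z",np.percentile(P[:,2],95),"at",plane(K,T,uv,np.percentile(P[:,2],95))[0])
K2,T2=c2w("scene"); d2=np.load("scene0.npz")["d"]
for n,uv in dict(cap=(364,243),bush=(346,255),sleeve=(327,263),union=(305,282)).items():
    ys,xs=np.mgrid[-14:6,-6:7]; q=np.c_[xs.ravel()+uv[0],ys.ravel()+uv[1]]
    P=depthpts(K2,T2,q,d2); print("scene",n,"max z",np.percentile(P[:,2],95))
a=cv2.resize(p[145:270,310:400],None,fx=4.6,fy=4.6,interpolation=cv2.INTER_CUBIC)
cv2.imwrite("pics/crop1.png",a[...,::-1])
E
```

```text
wood board z median 0.021333636502043007 785
((530.53564453125, -219.1343994140625), (286.9104919433594, 78.04849243164062), 15.187386512756348)
[[ 381.8672 -219.0551]
 [ 402.3141 -294.3776]
 [ 679.204  -219.2137]
 [ 658.7571 -143.8912]]
metal board z median 0.021732576323771458 995
((565.375732421875, 243.88137817382812), (78.25292205810547, 285.87603759765625), 77.19522094726562)
[[417.3209 237.4073]
 [696.0875 174.0486]
 [713.4306 250.3555]
 [434.664  313.7141]]
kw max z 0.04849573347526637 at [ 0.6485 -0.1865  0.0485]
cap max z 0.04821768685746384 at [ 0.602  -0.2013  0.0482]
bush max z 0.04859732690689618 at [ 0.546  -0.2135  0.0486]
sleeve max z 0.07409178555804448 at [ 0.4866 -0.2294  0.0741]
union max z 0.06593864440426951 at [ 0.4244 -0.243   0.0659]
km max z 0.04892213667759624 at [0.6884 0.2129 0.0489]
scene cap max z 0.04827820401800052
scene bush max z 0.04902574977495274
scene sleeve max z 0.07439676186643157
scene union max z 0.06672537907354564
```

View pics/crop1.png

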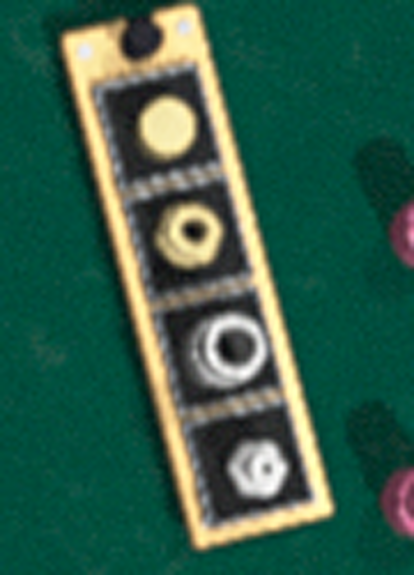

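The crop confirms it. From the knob: closed brass cap nut (167,125), brass bush with bore (188,232), grey sleeve with bore (232,348), grey hex union (258,468). Heights agree with the text in both views. The board centre is about 15 mm off the row's middle, so I'll use the dark tray row instead. On the way I'll look at the metal rack with the wrist camera.

```bash
python3 - <<'E'
from h import *
go(.49,.255,.22,(.222,.975)); 
K,T=c2w("top"); f=np.load("top0.npz"); p=f["p"]
hsv=cv2.cvtColor(p,cv2.COLOR_RGB2HSV)
for n,(a,b,c,e) in(("wood",(315,160,390,270)),("metal",(130,141,200,250))):
    h=hsv[b:e,a:c]; m=((h[...,2]<60)&(h[...,1]<120)).astype(np.uint8)
    m=cv2.morphologyEx(m,cv2.MORPH_CLOSE,np.ones((9,9)))
    k,l,s,_=cv2.connectedComponentsWithStats(m); l=l==1+np.argmax(s[1:,4]); v,u=np.nonzero(l)
    r=cv2.minAreaRect((plane(K,T,np.c_[u+a,v+b],.027)[:,:2]*1000).astype(np.float32)); print(n,r)
E
```

```text
t 0.1 tcp [0.1607 0.5515 0.2137] rotvec [-0.0017 -0.0004 -0.0599] d in now-axes [-0.3991 -0.1924 -0.0061] d in target-axes [-0.3869 -0.216  -0.0063]
wood ((520.7144165039062, -212.96484375), (244.3174285888672, 69.22112274169922), 14.666542053222656)
metal ((559.7112426757812, 253.19566345214844), (62.534645080566406, 243.34027099609375), 77.2489242553711)
```

The manual's scale: shifts go in shares of 0.3 m and turns go in shares of 2 rad. Converting my numbers, -0.033 m / 0.3 = -0.11, -0.016 m / 0.3 = -0.0533, -0.06 rad / 2 = -0.03.

Call:
run_rows(plan={"drx":[0,0,0,0,0,0,0,0],"dry":[0,0,0,0,0,0,0,0],"drz":[-0.03,0,0,0,0,0,0,0],"sx":[-0.11,-0.11,-0.11,-0.11,-0.11,-0.11,-0.11,-0.11],"sy":[-0.0533,-0.06,-0.06,-0.06,-0.06,-0.06,-0.06,-0.06],"sz":[0,0,0,0,0,0,0,0],"finger_gap":[0.09,0.09,0.09,0.09,0.09,0.09,0.09,0.09]})

```text
t: 0.77
tcp_pos: [0.3863, 0.3517, 0.2143]
orientation: [-0.0, 0.112, 0.994, -0.0]
contact_force: [-0.2, -0.3, 0.5]
grip_width: 0.0898
finger_force: 0.0
```

Call:
run_rows(plan={"drx":[0,0,0,0,0,0,0],"dry":[0,0,0,0,0,0,0],"drz":[0,0,0,0,0,0,0],"sx":[-0.11,-0.11,-0.11,-0.08,0,0,0],"sy":[-0.06,-0.06,-0.06,-0.06,0,0,0],"sz":[0,0,0,0,0,0,0],"finger_gap":[0.09,0.09,0.09,0.09,0.09,0.09,0.09]})

```text
t: 1.35
tcp_pos: [0.4888, 0.256, 0.2142]
orientation: [-0.001, 0.112, 0.994, 0.0]
contact_force: [-0.3, -0.3, -0.2]
grip_width: 0.0901
finger_force: 0.0
```

```bash
cat > look.py <<'E'
from h import *
import sys
s=ctrl.state(); p,d=ctrl.read_camera("wrist"); n=sys.argv[1]
K,T=c2w("wrist",s); np.savez(n+".npz",p=p,d=d,K=K,T=T); cv2.imwrite(f"pics/{n}.png",p[...,::-1]); print(s["t"],s["tcp_pos"],s["contact_force"])
E
python3 look.py metal1
```

```text
1.35 [0.4888 0.256  0.2142] [-0.3243 -0.2623 -0.2292]
```

View pics/metal1.png

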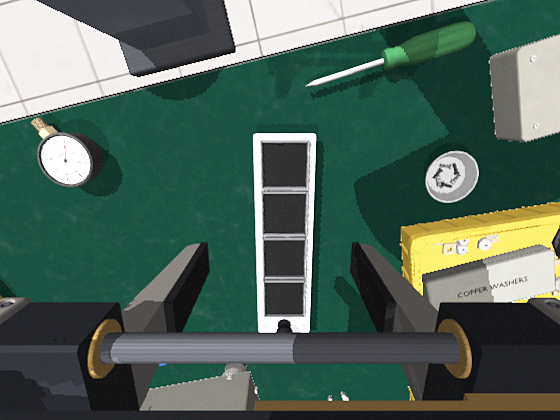

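The metal rack lies along the middle column. Its empty trays are at (285,165), (285,213), (285,258) and (285,300), with the knob at (285,325) on the far side. The gauge, screwdriver and yellow bin are off to the sides. Measure the trays and move on to the wood rack.

```bash
python3 - <<'E'
from h import *
f=np.load("metal1.npz"); p,d,K,T=[f[k] for k in "pdKT"]
g=cv2.cvtColor(p,cv2.COLOR_RGB2GRAY); a,b,c,e=262,138,309,320
m=np.zeros_like(g); m[b:e,a:c]=(g[b:e,a:c]<75)
k,l,s,cen=cv2.connectedComponentsWithStats(m,connectivity=4); C=[]
for i in range(1,k):
    if s[i,4]<600: continue
    v,u=np.nonzero(l==i); W=(plane(K,T,np.c_[u,v],.0255)[:,:2]*1000).astype(np.float32)
    P=depthpts(K,T,np.c_[u,v],d); r=cv2.minAreaRect(W); C.append(r[0]); print(s[i],r,"z",np.median(P[:,2]))
C=np.array(C); dirn=np.polyfit(C[:,0],C[:,1],1)[0]; print("dir",np.degrees(np.arctan(dirn)),"mid",C.mean(0),np.linalg.norm(np.diff(C,axis=0),axis=1))
go(.45,-.235,.215,(-.262,.965))
E
```

```text
[ 262  143   45   44 1885] ((460.31988525390625, 268.3903503417969), (53.015438079833984, 52.05838394165039), 78.4947280883789) z 0.024589707419415407
[ 263  194   43   39 1623] ((520.9376220703125, 254.60134887695312), (53.22202682495117, 50.775962829589844), 77.20877838134766) z 0.02453220855739291
[ 264  241   41   35 1382] ((582.4178466796875, 240.6920166015625), (53.20414352416992, 50.03703689575195), 77.2278823852539) z 0.024436756295982937
[ 265  283   39   33 1181] ((644.0611572265625, 226.90525817871094), (52.886878967285156, 51.64651870727539), 77.2464599609375) z 0.024443505139221722
dir -12.725265321144466 mid [551.9341 247.6472] [62.1663 63.034  63.1662]
t 1.4 tcp [0.4886 0.2565 0.2143] rotvec [ 0.0002 -0.0009 -0.4879] d in now-axes [-0.071  -0.4879 -0.0008] d in target-axes [ 0.166  -0.4642 -0.0007]
```

Converted, -0.0387 m / 0.3 = -0.129, 0.0138 m / 0.3 = 0.046, -0.122 rad / 2 = -0.061.

Call:
run_rows(plan={"drx":[0,0,0,0,0,0,0,0],"dry":[0,0,0,0,0,0,0,0],"drz":[-0.061,-0.061,-0.061,-0.061,0,0,0,0],"sx":[0,0,0,0,0.046,0.046,0.046,0.046],"sy":[0,0,0,0,-0.129,-0.129,-0.129,-0.129],"sz":[0,0,0,0,0,0,0,0],"finger_gap":[0.09,0.09,0.09,0.09,0.09,0.09,0.09,0.09]}, quiet=true)

```text
ok
```

Call:
run_rows(plan={"drx":[0,0,0,0,0,0,0,0],"dry":[0,0,0,0,0,0,0,0],"drz":[0,0,0,0,0,0,0,0],"sx":[0.046,0.046,0.046,0.046,0.046,0.046,0.046,0.046],"sy":[-0.129,-0.129,-0.129,-0.129,-0.129,-0.129,-0.129,-0.129],"sz":[0,0,0,0,0,0,0,0],"finger_gap":[0.09,0.09,0.09,0.09,0.09,0.09,0.09,0.09]})

```text
t: 2.73
tcp_pos: [0.4507, -0.2363, 0.2148]
orientation: [0.0, -0.133, 0.991, -0.0]
contact_force: [1.0, -0.8, 0.1]
grip_width: 0.09
finger_force: 0.0
```

Call:
run_rows(plan={"drx":[0,0,0],"dry":[0,0,0],"drz":[0,0,0],"sx":[0,0,0],"sy":[0,0,0],"sz":[0,0,0],"finger_gap":[0.09,0.09,0.09]})

```text
t: 2.98
tcp_pos: [0.451, -0.2343, 0.2144]
orientation: [-0.0, -0.132, 0.991, 0.0]
contact_force: [-1.0, 0.2, -0.3]
grip_width: 0.0901
finger_force: 0.0
```

```bash
python3 look.py wood1
```

```text
2.9833 [ 0.451  -0.2343  0.2144] [-0.9694  0.2391 -0.2714]
```

View pics/wood1.png

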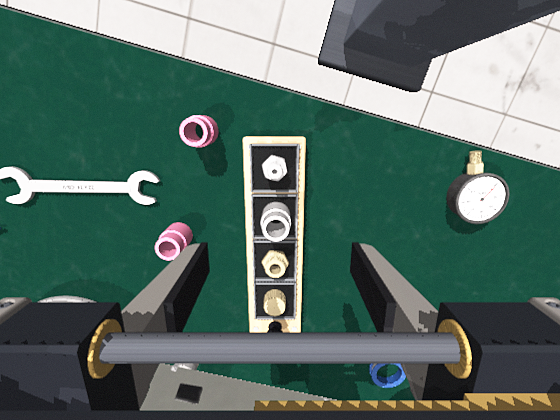

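The wrist view shows the union (274,168), sleeve (275,222), bush (274,264) and cap nut (274,301) in the wood rack, with its knob at (275,326). The pink sleeves at (198,130) and (173,241) stay put. Now locate each fitting from the depth slices.

```bash
python3 - <<'E'
from h import *
f=np.load("wood1.npz"); p,d,K,T=[f[k] for k in "pdKT"]
K2,T2=c2w("top"); d2=np.load("top0.npz")["d"]
for n,(a,b,c,e),(a2,b2,c2,e2),zs in (("union",(255,148,294,188),(354,236,379,260),[(.061,.070),(.046,.053)]),("sleeve",(255,197,296,243),(348,208,374,234),[(.068,.078)]),
  ("bush",(256,246,294,279),(340,185,365,209),[(.043,.052),(.030,.040)]),("cap",(257,286,294,320),(335,163,359,184),[(.043,.052)])):
  for w,(KK,TT,dd,bx) in dict(wrist=(K,T,d,(a,b,c,e)),top=(K2,T2,d2,(a2,b2,c2,e2))).items():
    ys,xs=np.mgrid[bx[1]:bx[3],bx[0]:bx[2]]; P=depthpts(KK,TT,np.c_[xs.ravel(),ys.ravel()],dd)
    for lo,hi in zs:
        S=P[(P[:,2]>lo)&(P[:,2]<hi)]
        if len(S)<4: print(n,w,lo,"few");continue
        (cx,cy),r=cv2.minEnclosingCircle((S[:,:2]*1000).astype(np.float32))
        print(n,w,lo,"c",round(cx,1),round(cy,1),"diam",round(2*r,1),"zmed",np.median(S[:,2]),"mean",S[:,:2].mean(0),len(S))
a=cv2.resize(p[140:330,240:310],None,fx=3,fy=3,interpolation=cv2.INTER_CUBIC); cv2.imwrite("pics/w1c.png",a[...,::-1])
E
```

```text
union wrist 0.061 c 423.9 -246.5 diam 16.2 zmed 0.06480624372684479 mean [ 0.4236 -0.2466] 154
union wrist 0.046 c 424.0 -246.0 diam 28.4 zmed 0.046952070429833404 mean [ 0.4221 -0.247 ] 222
union top 0.061 c 425.4 -246.9 diam 16.4 zmed 0.0648871186384386 mean [ 0.4251 -0.2462] 34
union top 0.046 c 425.3 -246.6 diam 27.7 zmed 0.04781130216553853 mean [ 0.425  -0.2439] 59
sleeve wrist 0.068 c 484.4 -228.8 diam 31.0 zmed 0.07220462659834784 mean [ 0.484 -0.229] 330
sleeve top 0.068 c 485.8 -228.6 diam 31.2 zmed 0.07256394140676048 mean [ 0.486  -0.2285] 77
bush wrist 0.043 c 547.1 -213.0 diam 26.0 zmed 0.046605496462539614 mean [ 0.5463 -0.2134] 224
bush wrist 0.03 c 546.0 -213.4 diam 34.8 zmed 0.03268053706893842 mean [ 0.5414 -0.2147] 231
bush top 0.043 c 548.5 -213.6 diam 26.3 zmed 0.047108746080842645 mean [ 0.5488 -0.2134] 64
bush top 0.03 c 545.6 -215.4 diam 70.9 zmed 0.032454298766924405 mean [ 0.5435 -0.2131] 67
cap wrist 0.043 c 602.4 -198.5 diam 29.9 zmed 0.04544284016840794 mean [ 0.6015 -0.1993] 335
cap top 0.043 c 604.0 -199.1 diam 29.1 zmed 0.04625071701433503 mean [ 0.6036 -0.1989] 107
```

View pics/w1c.png

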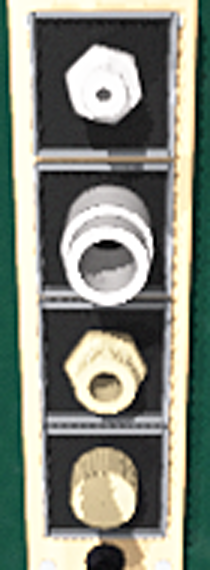

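The crop confirms the shapes: hex union at the top, then the stepped sleeve, bush with its hex foot and round neck, and closed ribbed cap nut nearest the knob. Next, the union's hexagon yaw and the step to it.

```bash
python3 - <<'E'
from h import *
f=np.load("wood1.npz"); p,d,K,T=[f[k] for k in "pdKT"]
for n,(a,b,c,e),zl,ctr in (("union",(255,148,294,188),(.038,.053),(.4240,-.2464)),("bush",(256,246,294,279),(.027,.036),(.5465,-.2132))):
    ys,xs=np.mgrid[b:e,a:c]; P=depthpts(K,T,np.c_[xs.ravel(),ys.ravel()],d)
    S=P[(P[:,2]>zl[0])&(P[:,2]<zl[1])][:,:2]-ctr; S=S[np.hypot(*S.T)<.02]
    for t in range(-90,90,10):
        q=S@[np.cos(np.radians(t)),np.sin(np.radians(t))]; print(n,t,np.round(1000*np.percentile(q,[1,99]),1),round(1000*np.ptp(np.percentile(q,[1,99])),1))
go(.4246,-.2466,.14,(-.262,.965))
E
```

```text
union -90 [-13.4  14.3] 27.7
union -80 [-13.2  13.8] 27.0
union -70 [-13.1  13.2] 26.3
union -60 [-13.1  13.1] 26.2
union -50 [-13.6  13.6] 27.1
union -40 [-14.1  13.5] 27.6
union -30 [-14.1  13.6] 27.7
union -20 [-14.3  13.5] 27.8
union -10 [-13.9  13.1] 27.1
union 0 [-13.6  12.9] 26.5
union 10 [-14.2  12.8] 27.0
union 20 [-14.4  13.1] 27.6
union 30 [-14.4  13.6] 27.9
union 40 [-14.4  13.3] 27.7
union 50 [-14.   12.8] 26.8
union 60 [-13.8  12.5] 26.3
union 70 [-14.2  12.7] 26.9
union 80 [-14.5  13.2] 27.7
bush -90 [-16.3  16.9] 33.1
bush -80 [-16.8  17.2] 34.0
bush -70 [-16.8  17. ] 33.8
bush -60 [-16.2  16.3] 32.6
bush -50 [-15.7  15.5] 31.2
bush -40 [-16.2  14. ] 30.2
bush -30 [-16.7  12.8] 29.5
bush -20 [-16.8  11.2] 28.0
bush -10 [-16.7   9.3] 26.0
bush 0 [-16.4   8.7] 25.0
bush 10 [-15.7   8.4] 24.1
bush 20 [-16.4   8.3] 24.7
bush 30 [-17.1   8.2] 25.3
bush 40 [-17.2  10.1] 27.3
bush 50 [-17.2  12.1] 29.3
bush 60 [-16.8  13.7] 30.5
bush 70 [-15.9  14.9] 30.8
bush 80 [-16.4  15.7] 32.1
t 3.03 tcp [ 0.4512 -0.2339  0.2145] rotvec [0.0008 0.0001 0.0013] d in now-axes [ 0.029  -0.0053  0.0745] d in target-axes [ 0.029  -0.0053  0.0745]
```

Converted, 0.04 m / 0.3 = 0.1333, 0.0294 m / 0.3 = 0.098, -0.114 rad / 2 = -0.057.

Call:
run_rows(plan={"drx":[0,0,0,0,0,0,0,0],"dry":[0,0,0,0,0,0,0,0],"drz":[-0.057,-0.057,0,0,0,0,0,0],"sx":[0,0,0.098,0,0,0,0,0],"sy":[0,0,0.0043,0,0,0,0,0],"sz":[0,0,0,0.1333,0.1333,0.1333,0,0],"finger_gap":[0.06,0.06,0.06,0.06,0.06,0.06,0.06,0.06]}, grip_force=30)

```text
t: 3.7
tcp_pos: [0.4235, -0.2458, 0.0934]
orientation: [-0.001, -0.245, 0.97, 0.002]
contact_force: [1.5, -0.4, -0.4]
grip_width: 0.0602
finger_force: 0.0
```

```bash
python3 -c "
from h import *
go(.4246,-.2466,.035,(-.469,.883))"
```

```text
t 3.7 tcp [ 0.4235 -0.2458  0.0934] rotvec [ 0.0048 -0.0014  0.0063] d in now-axes [-0.0007 -0.0015  0.0584] d in target-axes [-0.0006 -0.0012  0.0584]
```

Converted, 0.03 m / 0.3 = 0.1, 0.028 m / 0.3 = 0.0933.

Call:
run_rows(plan={"drx":[0,0,0,0,0,0,0,0],"dry":[0,0,0,0,0,0,0,0],"drz":[0,0,0,0,0,0,0,0],"sx":[0,0,0,0,0,0,0,0],"sy":[-0.0033,0,0,0,0,0,0,0],"sz":[0.1,0.0933,0,0,0,0,0,0],"finger_gap":[0.06,0.06,0.02,0.02,0.02,0.02,0.02,0.02]}, grip_force=30)

```text
t: 4.37
tcp_pos: [0.4259, -0.2502, 0.0386]
orientation: [0.001, -0.244, 0.97, -0.001]
contact_force: [-1.2, 1.3, 7.3]
grip_width: 0.0261
finger_force: 30.0
```

Converted, -0.035 m / 0.3 = -0.1167, -0.03 m / 0.3 = -0.1.

Call:
run_rows(plan={"drx":[0,0,0,0,0],"dry":[0,0,0,0,0],"drz":[0,0,0,0,0],"sx":[0,0,0,0,0],"sy":[0,0,0,0,0],"sz":[-0.0333,-0.1,-0.1,-0.1167,0],"finger_gap":[0.02,0.02,0.02,0.02,0.02]}, grip_force=40)

```text
t: 4.78
tcp_pos: [0.4283, -0.2528, 0.1498]
orientation: [0.003, -0.244, 0.97, -0.006]
contact_force: [-0.3, -1.3, -0.9]
grip_width: 0.0257
finger_force: 40.0
```

```bash
python3 - <<'E'
from h import *
m=np.array([.552,.2476]);v=np.array([.9754,-.2203]); t=m+.093*v; print(t)
go(*t,.15,(.2203,.9754)); 
E
```

```text
[0.6427 0.2271]
t 4.78 tcp [ 0.4283 -0.2528  0.1498] rotvec [-0.0111  0.0084  0.7145] d in now-axes [-0.4158  0.3216 -0.0028] d in target-axes [-0.1034  0.5154 -0.0002]
```

Converted, 0.119 rad / 2 = 0.0595.

Call:
run_rows(plan={"drx":[0,0,0,0,0,0,0,0],"dry":[0,0,0,0,0,0,0,0],"drz":[0.0595,0.0595,0.0595,0.0595,0.0595,0.0595,0,0],"sx":[0,0,0,0,0,0,0,0],"sy":[0,0,0,0,0,0,0,0],"sz":[0,0,0,0,0,0,0,0],"finger_gap":[0.02,0.02,0.02,0.02,0.02,0.02,0.02,0.02]})

```text
t: 5.45
tcp_pos: [0.4248, -0.2495, 0.1419]
orientation: [0.0, 0.109, 0.994, -0.0]
contact_force: [0.5, -0.4, -1.0]
grip_width: 0.0259
finger_force: 40.0
```

```bash
python3 look.py u1; cat > held.py <<'E'
from h import *
import sys
n=sys.argv[1]; f=np.load(n+".npz"); d=f["d"]; K=f["K"]; T=ctrl.get_calibration("wrist")["tool_from_camera"]@F
ys,xs=np.mgrid[100:420,200:360]; P=depthpts(K,T,np.c_[xs.ravel(),ys.ravel()],d)
S=P[(abs(P[:,0])<.03)&(abs(P[:,1])<float(sys.argv[2]))&(P[:,2]>-.08)&(P[:,2]<.03)]
for z in np.arange(-.045,.03,.005):
    q=S[(S[:,2]>=z)&(S[:,2]<z+.005)]
    if len(q)>3: print("z",round(z,3),len(q),"x",np.round(np.percentile(q[:,0],[2,98]),4),"y",np.round(np.percentile(q[:,1],[2,98]),4))
print("top",np.percentile(S[:,2],3))
E
python3 held.py u1 .0125
python3 -c "
from h import *
go(.6427,.2271,.15,(.2203,.9754))"
```

```text
5.45 [ 0.4248 -0.2495  0.1419] [ 0.4934 -0.3703 -0.9955]
z -0.045 14 x [-0.0085  0.0103] y [-0.0125 -0.0124]
z -0.04 14 x [-0.0069  0.011 ] y [-0.0125 -0.0124]
z -0.035 13 x [-0.0062  0.0093] y [-0.0125 -0.0124]
z -0.03 535 x [-0.0068  0.0082] y [-0.0124  0.0075]
z -0.025 187 x [-0.004   0.0085] y [-0.0125  0.0076]
z -0.02 136 x [-0.0028  0.0085] y [-0.0125  0.0082]
z -0.015 107 x [-0.0036  0.0087] y [-0.0125  0.0076]
z -0.01 785 x [-0.0072  0.0146] y [-0.012   0.0121]
z -0.005 136 x [0.0086 0.0155] y [-0.0121  0.0118]
z -0.0 19 x [0.0095 0.0155] y [-0.0099  0.0109]
z 0.01 26 x [0.0066 0.0102] y [-0.0063  0.0078]
top -0.04885114884139402
t 5.5 tcp [ 0.4248 -0.2495  0.1418] rotvec [-0.0002  0.0002  0.0036] d in now-axes [-0.1094  0.5125 -0.0083] d in target-axes [-0.1076  0.5129 -0.0082]
```

View pics/u1.png

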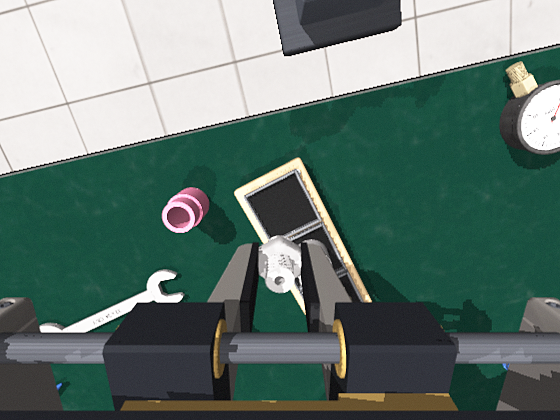

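The union is held upright at (282,262), with its stem top 30 mm behind the TCP. Carrying it to the tray by the metal knob.

Converted, 0.0395 m / 0.3 = 0.1317, -0.0083 m / 0.3 = -0.0277.

Call:
run_rows(plan={"drx":[0,0,0,0,0,0,0,0],"dry":[0,0,0,0,0,0,0,0],"drz":[0,0,0,0,0,0,0,0],"sx":[-0.0277,-0.0277,-0.0277,-0.0277,-0.0277,-0.0277,-0.0277,-0.0277],"sy":[0.1317,0.1317,0.1317,0.1317,0.1317,0.1317,0.1317,0.1317],"sz":[0,0,0,0,0,0,0,0],"finger_gap":[0.02,0.02,0.02,0.02,0.02,0.02,0.02,0.02]}, quiet=true)

```text
ok
```

Call:
run_rows(plan={"drx":[0,0,0,0,0,0,0],"dry":[0,0,0,0,0,0,0],"drz":[0,0,0,0,0,0,0],"sx":[-0.0277,-0.0277,-0.0277,-0.0277,-0.0267,0,0],"sy":[0.1317,0.1317,0.1317,0.1317,0.1317,0,0],"sz":[0,0,0,0.0667,0.0667,0,0],"finger_gap":[0.02,0.02,0.02,0.02,0.02,0.02,0.02]})

```text
t: 6.75
tcp_pos: [0.6387, 0.2237, 0.1016]
orientation: [-0.002, 0.108, 0.994, -0.001]
contact_force: [-0.3, 0.5, -0.7]
grip_width: 0.0258
finger_force: 40.0
```

```bash
python3 -c "
from h import *
go(.6427,.2271,.038,(.2203,.9754))"
```

```text
t 6.75 tcp [0.6387 0.2237 0.1016] rotvec [-0.0021 -0.0044  0.0053] d in now-axes [-0.0034  0.0043  0.0636] d in target-axes [-0.0031  0.0042  0.0636]
```

Converted, 0.03 m / 0.3 = 0.1, 0.025 m / 0.3 = 0.0833.

Call:
run_rows(plan={"drx":[0,0,0,0,0,0,0],"dry":[0,0,0,0,0,0,0],"drz":[0,0,0,0,0,0,0],"sx":[-0.01,0,0,0,0,0,0],"sy":[0.0133,0,0,0,0,0,0],"sz":[0.1,0.0833,0.02,0.01,0,0,0],"finger_gap":[0.02,0.02,0.02,0.02,0.02,0.02,0.02]})

```text
t: 7.33
tcp_pos: [0.6456, 0.2255, 0.0431]
orientation: [0.002, 0.111, 0.994, 0.0]
contact_force: [-0.1, -0.2, -1.1]
grip_width: 0.0257
finger_force: 40.0
```

```bash
python3 -c "
from h import *
go(.6427,.2271,.0365,(.2203,.9754))"
```

```text
t 7.33 tcp [0.6456 0.2255 0.0431] rotvec [0.0013 0.0035 0.0002] d in now-axes [0.0032 0.0009 0.0066] d in target-axes [0.0032 0.0009 0.0066]
```

Converted, 0.004 m / 0.3 = 0.0133, 0.002 m / 0.3 = 0.0067.

Call:
run_rows(plan={"drx":[0,0,0,0],"dry":[0,0,0,0],"drz":[0,0,0,0],"sx":[0.0067,0,0,0],"sy":[0,0,0,0],"sz":[0.0133,0.0067,0,0],"finger_gap":[0.02,0.02,0.02,0.02]})

```text
t: 7.67
tcp_pos: [0.644, 0.2262, 0.0386]
orientation: [0.002, 0.11, 0.994, 0.0]
contact_force: [-3.6, -1.4, 11.5]
grip_width: 0.0259
finger_force: 40.0
```

Call:
run_rows(plan={"drx":[0,0,0],"dry":[0,0,0],"drz":[0,0,0],"sx":[0,0,0],"sy":[0,0,0],"sz":[0,0,0],"finger_gap":[0.02,0.02,0.02]})

```text
t: 7.92
tcp_pos: [0.644, 0.2262, 0.0386]
orientation: [0.002, 0.11, 0.994, 0.0]
contact_force: [-4.3, -1.2, 12.4]
grip_width: 0.0261
finger_force: 40.0
```

Converted, -0.04 m / 0.3 = -0.1333, -0.035 m / 0.3 = -0.1167.

Call:
run_rows(plan={"drx":[0,0,0,0,0,0,0,0],"dry":[0,0,0,0,0,0,0,0],"drz":[0,0,0,0,0,0,0,0],"sx":[0,0,0,0,0,0,0,0.1333],"sy":[0,0,0,0,0,0,0,0],"sz":[-0.0033,0,0,0,-0.0667,-0.1167,-0.1333,0],"finger_gap":[0.02,0.05,0.05,0.05,0.06,0.06,0.06,0.06]})

```text
t: 8.58
tcp_pos: [0.6139, 0.2341, 0.1416]
orientation: [0.011, 0.112, 0.994, 0.003]
contact_force: [1.7, 1.0, 2.9]
grip_width: 0.0599
finger_force: 0.0
```

Call:
run_rows(plan={"drx":[0,0,0],"dry":[0,0,0],"drz":[0,0,0],"sx":[0.1167,0,0],"sy":[0,0,0],"sz":[0,0,0],"finger_gap":[0.06,0.06,0.06]})

```text
t: 8.83
tcp_pos: [0.5666, 0.243, 0.1295]
orientation: [-0.001, 0.11, 0.994, -0.0]
contact_force: [0.3, 0.5, 0.6]
grip_width: 0.06
finger_force: 0.0
```

```bash
python3 look.py m2
cat > chk.py <<'E'
from h import *
import sys
f=np.load(sys.argv[1]+".npz"); d,K,T=[f[k] for k in "dKT"]
m=np.array([.552,.2476]);v=np.array([.9754,-.2203]);w=np.array([-.2203,-.9754])
ys,xs=np.mgrid[0:420:1,100:460]; P=depthpts(K,T,np.c_[xs.ravel(),ys.ravel()],d)
a=(P[:,:2]-m)@v; b=(P[:,:2]-m)@w
for y0 in(-.093,-.031,.031,.093):
    S=P[(abs(a-y0)<.027)&(abs(b)<.027)&(P[:,2]>.034)&(P[:,2]<.09)]
    if len(S)<30: continue
    zt=np.percentile(S[:,2],97); q=S[S[:,2]>zt-.004]
    (cx,cy),r=cv2.minEnclosingCircle((q[:,:2]*1000).astype(np.float32)); c=np.array([cx,cy])/1000-m
    print("tray",y0,"top z",round(zt,4),"y",round(c@v-y0,4),"x",round(c@w,4),"diam",round(2*r,1))
E
python3 chk.py m2
python3 -c "
from h import *
go(.485,-.2287,.15,(-.262,.965))"
```

```text
8.8333 [0.5666 0.243  0.1295] [0.3495 0.5036 0.6176]
tray 0.093 top z 0.0654 y 0.0001 x 0.0005 diam 16.7
t 8.88 tcp [0.5685 0.2427 0.1302] rotvec [-0.0003 -0.0003 -0.4862] d in now-axes [-0.0219 -0.4782 -0.0196] d in target-axes [ 0.2041 -0.433  -0.0198]
```

Union placed: centred within 1 mm, top at 65 mm as expected. Next, the sleeve.

Converted, -0.0361 m / 0.3 = -0.1203, 0.017 m / 0.3 = 0.0567, -0.1215 rad / 2 = -0.0608.

Call:
run_rows(plan={"drx":[0,0,0,0,0,0,0,0],"dry":[0,0,0,0,0,0,0,0],"drz":[-0.0608,-0.0608,-0.0608,-0.0608,0,0,0,0],"sx":[0,0,0,0,0.0567,0.0567,0.0567,0.0567],"sy":[0,0,0,0,-0.1203,-0.1203,-0.1203,-0.1203],"sz":[-0.0333,-0.0333,0,0,0,0,0,0],"finger_gap":[0.062,0.062,0.062,0.062,0.062,0.062,0.062,0.062]}, quiet=true)

```text
ok
```

Call:
run_rows(plan={"drx":[0,0,0,0,0,0,0,0],"dry":[0,0,0,0,0,0,0,0],"drz":[0,0,0,0,0,0,0,0],"sx":[0.0567,0.0567,0.0567,0.0567,0.0567,0.0567,0.0567,0.0567],"sy":[-0.1203,-0.1203,-0.1203,-0.1203,-0.1203,-0.1203,-0.1203,-0.1203],"sz":[0,0,0,0,0,0,0,0],"finger_gap":[0.062,0.062,0.062,0.062,0.062,0.062,0.062,0.062]})

```text
t: 10.22
tcp_pos: [0.4854, -0.2324, 0.1512]
orientation: [0.001, -0.131, 0.991, -0.001]
contact_force: [-0.2, 0.1, -0.2]
grip_width: 0.0619
finger_force: 0.0
```

Call:
run_rows(plan={"drx":[0,0,0,0],"dry":[0,0,0,0],"drz":[0,0,0,0],"sx":[0,0,0,0],"sy":[0,0,0,0],"sz":[0,0,0,0],"finger_gap":[0.062,0.062,0.062,0.062]})

```text
t: 10.55
tcp_pos: [0.4857, -0.2282, 0.1506]
orientation: [0.0, -0.132, 0.991, 0.0]
contact_force: [0.8, -0.1, -0.9]
grip_width: 0.062
finger_force: 0.0
```

```bash
python3 -c "
from h import *
go(.485,-.2287,.036,(-.262,.965))"
```

```text
t 10.55 tcp [ 0.4857 -0.2282  0.1506] rotvec [0.0002 0.0002 0.0001] d in now-axes [ 0.0008 -0.0003  0.1146] d in target-axes [ 0.0008 -0.0003  0.1146]
```

Converted, 0.04 m / 0.3 = 0.1333, 0.025 m / 0.3 = 0.0833.

Call:
run_rows(plan={"drx":[0,0,0,0,0,0],"dry":[0,0,0,0,0,0],"drz":[0,0,0,0,0,0],"sx":[0.0027,0,0,0,0,0],"sy":[0,0,0,0,0,0],"sz":[0.1333,0.1333,0.0833,0.0267,0,0],"finger_gap":[0.062,0.062,0.062,0.062,0.062,0.062]}, grip_force=40)

```text
t: 11.05
tcp_pos: [0.4854, -0.2289, 0.0387]
orientation: [0.0, -0.132, 0.991, -0.0]
contact_force: [-0.4, 0.4, 0.5]
grip_width: 0.062
finger_force: 0.0
```

Call:
run_rows(plan={"drx":[0,0,0,0,0],"dry":[0,0,0,0,0],"drz":[0,0,0,0,0],"sx":[0,0,0,0,0],"sy":[0,0,0,0,0],"sz":[0,0,0,0,0],"finger_gap":[0.025,0.025,0.025,0.025,0.025]})

```text
t: 11.47
tcp_pos: [0.4849, -0.2296, 0.0385]
orientation: [0.001, -0.132, 0.991, -0.001]
contact_force: [-0.4, 0.2, 3.1]
grip_width: 0.0332
finger_force: 40.0
```

Call:
run_rows(plan={"drx":[0,0,0,0,0,0,0],"dry":[0,0,0,0,0,0,0],"drz":[0,0,0,0,0,0,0],"sx":[0,0,0,0,0,0,0],"sy":[0,0,0,0,0,0,0],"sz":[-0.0333,-0.1,-0.1333,-0.1167,0,0,0],"finger_gap":[0.025,0.025,0.025,0.025,0.025,0.025,0.025]})

```text
t: 12.05
tcp_pos: [0.4838, -0.2287, 0.152]
orientation: [-0.0, -0.132, 0.991, 0.0]
contact_force: [0.5, -0.4, -1.9]
grip_width: 0.0329
finger_force: 40.0
```

```bash
python3 look.py s1; python3 held.py s1 .017
python3 -c "
from h import *
m=np.array([.552,.2476]);v=np.array([.9754,-.2203]); t=m+.031*v; print(t)
go(*t,.15,(.2203,.9754))"
```

```text
12.05 [ 0.4838 -0.2287  0.152 ] [ 0.5439 -0.4374 -1.9014]
z -0.045 58 x [-0.008   0.0115] y [-0.0168 -0.0155]
z -0.04 99 x [-0.0121  0.0144] y [-0.0169  0.014 ]
z -0.035 1528 x [-0.0146  0.0147] y [-0.0157  0.0151]
z -0.03 500 x [-0.0118  0.0148] y [-0.0158  0.014 ]
z -0.025 432 x [-0.0118  0.0149] y [-0.0158  0.0138]
z -0.02 697 x [-0.0117  0.0169] y [-0.0157  0.0166]
z -0.015 365 x [-0.0117  0.0175] y [-0.0158  0.0156]
z -0.01 305 x [-0.0117  0.0175] y [-0.0162  0.0152]
z -0.005 262 x [-0.0118  0.0176] y [-0.0159  0.0153]
z -0.0 202 x [-0.0118  0.0176] y [-0.0154  0.0158]
z 0.005 136 x [-0.0115  0.0176] y [-0.0151  0.0156]
z 0.01 99 x [0.0083 0.0176] y [-0.0148  0.0159]
top -0.05864032646420686
[0.5822 0.2408]
t 12.1 tcp [ 0.4833 -0.2283  0.151 ] rotvec [ 0.0021 -0.0026  0.4863] d in now-axes [-0.218   0.4269  0.0017] d in target-axes [0.0068 0.4793 0.001 ]
```

Sleeve held upright (33 mm opening, weight as expected). Carry it to the second tray from the metal knob.

Converted, 0.04 m / 0.3 = 0.1333, 0.0006 m / 0.3 = 0.002, 0.1216 rad / 2 = 0.0608.

Call:
run_rows(plan={"drx":[0,0,0,0,0,0,0,0],"dry":[0,0,0,0,0,0,0,0],"drz":[0.0608,0.0608,0.0608,0.0608,0,0,0,0],"sx":[0,0,0,0,0.002,0.002,0.002,0.002],"sy":[0,0,0,0,0.1333,0.1333,0.1333,0.1333],"sz":[0,0,0,0,0,0,0,0],"finger_gap":[0.025,0.025,0.025,0.025,0.025,0.025,0.025,0.025]}, quiet=true)

```text
ok
```

Call:
run_rows(plan={"drx":[0,0,0,0,0,0,0,0],"dry":[0,0,0,0,0,0,0,0],"drz":[0,0,0,0,0,0,0,0],"sx":[0.002,0.002,0.002,0.002,0.002,0.002,0.002,0.002],"sy":[0.1333,0.1333,0.1333,0.1333,0.1333,0.1333,0.1333,0.13],"sz":[0,0,0,0,0,0,0,0],"finger_gap":[0.025,0.025,0.025,0.025,0.025,0.025,0.025,0.025]})

```text
t: 13.43
tcp_pos: [0.5814, 0.2416, 0.1499]
orientation: [-0.002, 0.111, 0.994, -0.001]
contact_force: [0.0, -0.9, -2.0]
grip_width: 0.033
finger_force: 40.0
```

Call:
run_rows(plan={"drx":[0,0,0,0],"dry":[0,0,0,0],"drz":[0,0,0,0],"sx":[0,0,0,0],"sy":[0,0,0,0],"sz":[0,0,0,0],"finger_gap":[0.025,0.025,0.025,0.025]})

```text
t: 13.77
tcp_pos: [0.5822, 0.2384, 0.1513]
orientation: [-0.001, 0.112, 0.994, -0.001]
contact_force: [-0.4, -0.3, -2.0]
grip_width: 0.0328
finger_force: 40.0
```

```bash
python3 -c "
from h import *
go(.5822,.2408,.042,(.2203,.9754))"
```

```text
t 13.77 tcp [0.5822 0.2384 0.1513] rotvec [-0.0014 -0.0022 -0.0013] d in now-axes [0.0003 0.0025 0.1093] d in target-axes [0.0005 0.0024 0.1093]
```

Call:
run_rows(plan={"drx":[0,0,0,0,0,0,0,0],"dry":[0,0,0,0,0,0,0,0],"drz":[0,0,0,0,0,0,0,0],"sx":[0,0,0,0,0,0,0,0],"sy":[0.0067,0,0,0,0,0,0,0],"sz":[0.1333,0.1333,0.0667,0.02,0.01,0.0067,0,0],"finger_gap":[0.025,0.025,0.025,0.025,0.025,0.025,0.025,0.025]})

```text
t: 14.43
tcp_pos: [0.585, 0.2418, 0.0438]
orientation: [0.002, 0.111, 0.994, 0.001]
contact_force: [0.6, 0.6, -1.1]
grip_width: 0.0333
finger_force: 40.0
```

Converted, 0.002 m / 0.3 = 0.0067, 0.001 m / 0.3 = 0.0033.

Call:
run_rows(plan={"drx":[0,0,0,0,0],"dry":[0,0,0,0,0],"drz":[0,0,0,0,0],"sx":[0.0067,0,0,0,0],"sy":[0,0,0,0,0],"sz":[0.0067,0.0067,0.0033,0,0],"finger_gap":[0.025,0.025,0.025,0.025,0.025]})

```text
t: 14.85
tcp_pos: [0.5821, 0.2424, 0.0385]
orientation: [0.001, 0.111, 0.994, 0.0]
contact_force: [-3.1, -0.5, 7.7]
grip_width: 0.0329
finger_force: 40.0
```

The manual's scale: shifts go in shares of 0.3 m and turns go in shares of 2 rad. Converting my numbers, -0.04 m / 0.3 = -0.1333, -0.02 m / 0.3 = -0.0667.

Call:
run_rows(plan={"drx":[0,0,0,0,0,0,0,0],"dry":[0,0,0,0,0,0,0,0],"drz":[0,0,0,0,0,0,0,0],"sx":[0,0,0,0,0,0,0,0.1333],"sy":[0,0,0,0,0,0,0,0],"sz":[-0.0033,0,0,0,-0.0667,-0.1333,-0.1333,0],"finger_gap":[0.025,0.06,0.06,0.06,0.062,0.062,0.062,0.062]})

```text
t: 15.52
tcp_pos: [0.5533, 0.2508, 0.1486]
orientation: [0.011, 0.113, 0.994, 0.003]
contact_force: [0.7, 0.3, 2.2]
grip_width: 0.062
finger_force: 0.0
```

Call:
run_rows(plan={"drx":[0,0,0,0],"dry":[0,0,0,0],"drz":[0,0,0,0],"sx":[0.0667,0,0,0],"sy":[0,0,0,0],"sz":[0,0,0,0],"finger_gap":[0.062,0.062,0.062,0.062]})

```text
t: 15.85
tcp_pos: [0.5234, 0.2552, 0.1374]
orientation: [0.0, 0.111, 0.994, -0.0]
contact_force: [0.6, 0.8, -0.1]
grip_width: 0.0624
finger_force: 0.0
```

```bash
python3 look.py m3; python3 chk.py m3
python3 -c "
from h import *
go(.5478,-.2133,.15,(-.262,.965))"
```

```text
15.85 [0.5234 0.2552 0.1374] [ 0.5563  0.7551 -0.1342]
tray 0.031 top z 0.0732 y -0.0011 x -0.0021 diam 31.6
tray 0.093 top z 0.0624 y -0.0031 x 0.0001 diam 14.1
t 15.9 tcp [0.5236 0.255  0.1373] rotvec [-0.0002  0.0002 -0.4877] d in now-axes [-0.127  -0.4514 -0.0126] d in target-axes [ 0.0993 -0.4583 -0.0127]
```

Sleeve placed well (about 2 mm off centre). Next, the bush.

Converted, -0.0382 m / 0.3 = -0.1273, 0.0083 m / 0.3 = 0.0277, -0.122 rad / 2 = -0.061.

Call:
run_rows(plan={"drx":[0,0,0,0,0,0,0,0],"dry":[0,0,0,0,0,0,0,0],"drz":[-0.061,-0.061,-0.061,-0.061,0,0,0,0],"sx":[0,0,0,0,0.0277,0.0277,0.0277,0.0277],"sy":[0,0,0,0,-0.1273,-0.1273,-0.1273,-0.1273],"sz":[-0.02,-0.02,0,0,0,0,0,0],"finger_gap":[0.062,0.062,0.062,0.062,0.06,0.06,0.06,0.06]}, quiet=true)

```text
ok
```

Call:
run_rows(plan={"drx":[0,0,0,0,0,0,0,0],"dry":[0,0,0,0,0,0,0,0],"drz":[0,0,0,0,0,0,0,0],"sx":[0.0277,0.0277,0.0277,0.0277,0.0277,0.0277,0.0277,0.0277],"sy":[-0.1273,-0.1273,-0.1273,-0.1273,-0.1273,-0.1273,-0.1273,-0.1273],"sz":[0,0,0,0,0,0,0,0],"finger_gap":[0.06,0.06,0.06,0.06,0.06,0.06,0.06,0.06]}, quiet=true)

```text
ok
```

Call:
run_rows(plan={"drx":[0,0,0,0],"dry":[0,0,0,0],"drz":[0,0,0,0],"sx":[0,0,0,0],"sy":[0,0,0,0],"sz":[0,0,0,0],"finger_gap":[0.06,0.06,0.06,0.06]})

```text
t: 17.57
tcp_pos: [0.5472, -0.2121, 0.1492]
orientation: [-0.0, -0.133, 0.991, 0.0]
contact_force: [0.3, 0.4, 0.1]
grip_width: 0.0602
finger_force: 0.0
```

```bash
python3 -c "
from h import *
go(.5478,-.2133,.036,(-.262,.965))"
```

```text
t 17.57 tcp [ 0.5472 -0.2121  0.1492] rotvec [ 0.0009 -0.0004  0.0016] d in now-axes [-0.0003 -0.0014  0.1132] d in target-axes [-0.0003 -0.0013  0.1132]
```

Converted, 0.04 m / 0.3 = 0.1333, 0.025 m / 0.3 = 0.0833.

Call:
run_rows(plan={"drx":[0,0,0,0,0,0,0],"dry":[0,0,0,0,0,0,0],"drz":[0,0,0,0,0,0,0],"sx":[0,0,0,0,0,0,0],"sy":[-0.0033,0,0,0,0,0,0],"sz":[0.1333,0.1333,0.0833,0.03,0,0,0],"finger_gap":[0.06,0.06,0.06,0.06,0.06,0.06,0.06]}, grip_force=40)

```text
t: 18.15
tcp_pos: [0.5493, -0.2147, 0.0381]
orientation: [0.002, -0.133, 0.991, -0.001]
contact_force: [-0.4, 0.4, 0.5]
grip_width: 0.0602
finger_force: 0.0
```

Converted, 0.002 m / 0.3 = 0.0067, 0.001 m / 0.3 = 0.0033.

Call:
run_rows(plan={"drx":[0,0,0,0,0,0,0,0],"dry":[0,0,0,0,0,0,0,0],"drz":[0,0,0,0,0,0,0,0],"sx":[0.0033,0,0,0,0,0,0,0],"sy":[0,0,0,0,0,0,0,0],"sz":[0.0067,0,0,0,0,0,0,0],"finger_gap":[0.06,0.06,0.018,0.018,0.018,0.018,0.018,0.018]}, grip_force=35)

```text
t: 18.82
tcp_pos: [0.5463, -0.2143, 0.0334]
orientation: [-0.0, -0.132, 0.991, 0.0]
contact_force: [0.6, 0.6, -1.1]
grip_width: 0.0307
finger_force: 33.2
```

Call:
run_rows(plan={"drx":[0,0,0,0,0,0,0],"dry":[0,0,0,0,0,0,0],"drz":[0,0,0,0,0,0,0],"sx":[0,0,0,0,0,0,0],"sy":[0,0,0,0,0,0,0],"sz":[-0.0333,-0.1,-0.1333,-0.1167,0,0,0],"finger_gap":[0.018,0.018,0.018,0.018,0.018,0.018,0.018]})

```text
t: 19.4
tcp_pos: [0.5461, -0.2141, 0.1482]
orientation: [-0.0, -0.133, 0.991, 0.0]
contact_force: [-0.2, 0.9, -1.4]
grip_width: 0.0309
finger_force: 33.2
```

```bash
python3 look.py b1; python3 held.py b1 .012
python3 -c "
from h import *
m=np.array([.552,.2476]);v=np.array([.9754,-.2203]); t=m-.031*v; print(t)
go(*t,.15,(.2203,.9754))"
```

```text
19.4 [ 0.5461 -0.2141  0.1482] [-0.1972  0.8728 -1.4082]
z -0.015 966 x [-0.0128  0.0108] y [-0.0107  0.0115]
z -0.01 232 x [-0.0091  0.0113] y [-0.0106  0.011 ]
z -0.005 257 x [-0.0092  0.0137] y [-0.0112  0.011 ]
z -0.0 434 x [-0.0092  0.0148] y [-0.0114  0.0118]
z 0.005 109 x [-0.0092  0.0149] y [-0.0103  0.0106]
top -0.014230378174457409
[0.5218 0.2544]
t 19.45 tcp [ 0.5455 -0.2137  0.1471] rotvec [ 0.0016 -0.0024  0.4879] d in now-axes [-0.1001  0.458  -0.0021] d in target-axes [ 0.1263  0.4514 -0.0029]
```

```bash
python3 - <<'E'
from h import *
f=np.load("b1.npz"); T=ctrl.get_calibration("wrist")["tool_from_camera"]@F
ys,xs=np.mgrid[100:420,200:360]; P=depthpts(f["K"],T,np.c_[xs.ravel(),ys.ravel()],f["d"])
S=P[(abs(P[:,0])<.015)&(abs(P[:,1])<.012)&(P[:,2]>-.02)&(P[:,2]<-.011)]
for i in range(4):
    c,*_=np.linalg.lstsq(np.c_[S[:,:2],np.ones(len(S))],S[:,2],rcond=None); e=S[:,2]-np.c_[S[:,:2],np.ones(len(S))]@c; S=S[abs(e)<2*e.std()+1e-4]
print(c,len(S),e.std())
cv2.imwrite("pics/b1c.png",cv2.resize(f["p"][200:330,200:360],None,fx=3,fy=3)[...,::-1])
E
```

```text
[-0.0001 -0.0016 -0.0134] 815 0.0004995938958883576
```

View pics/b1c.png

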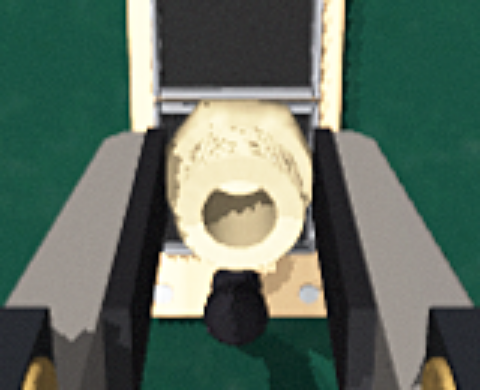

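The crop shows the bush held level between the pads at (240,185). The plane fit puts its tilt below 0.002 rad, and its underside about 10 mm beyond the TCP. Carry it on.

Converted, 0.0376 m / 0.3 = 0.1253, 0.0105 m / 0.3 = 0.035, 0.122 rad / 2 = 0.061.

Call:
run_rows(plan={"drx":[0,0,0,0,0,0,0,0],"dry":[0,0,0,0,0,0,0,0],"drz":[0.061,0.061,0.061,0.061,0,0,0,0],"sx":[0,0,0,0,0.035,0.035,0.035,0.035],"sy":[0,0,0,0,0.1253,0.1253,0.1253,0.1253],"sz":[0,0,0,0,0,0,0,0],"finger_gap":[0.018,0.018,0.018,0.018,0.018,0.018,0.018,0.018]}, quiet=true)

```text
ok
```

Call:
run_rows(plan={"drx":[0,0,0,0,0,0,0,0],"dry":[0,0,0,0,0,0,0,0],"drz":[0,0,0,0,0,0,0,0],"sx":[0.035,0.035,0.035,0.035,0.035,0.035,0.035,0.035],"sy":[0.1253,0.1253,0.1253,0.1253,0.1253,0.1253,0.1253,0.1253],"sz":[0,0,0,0,0,0,0,0],"finger_gap":[0.018,0.018,0.018,0.018,0.018,0.018,0.018,0.018]}, quiet=true)

```text
ok
```

Call:
run_rows(plan={"drx":[0,0,0,0],"dry":[0,0,0,0],"drz":[0,0,0,0],"sx":[0,0,0,0],"sy":[0,0,0,0],"sz":[0,0,0,0],"finger_gap":[0.018,0.018,0.018,0.018]})

```text
t: 21.12
tcp_pos: [0.5226, 0.2521, 0.1475]
orientation: [-0.001, 0.112, 0.994, -0.001]
contact_force: [0.1, 0.4, 0.1]
grip_width: 0.0304
finger_force: 33.2
```

```bash
python3 -c "
from h import *
go(.5218,.2544,.036,(.2203,.9754))"
```

```text
t 21.12 tcp [0.5226 0.2521 0.1475] rotvec [-0.0013 -0.0018 -0.0015] d in now-axes [0.0011 0.0022 0.1115] d in target-axes [0.0013 0.002  0.1115]
```

Converted, 0.04 m / 0.3 = 0.1333, 0.018 m / 0.3 = 0.06.

Call:
run_rows(plan={"drx":[0,0,0,0,0,0,0,0],"dry":[0,0,0,0,0,0,0,0],"drz":[0,0,0,0,0,0,0,0],"sx":[0.0033,0,0,0,0,0,0,0],"sy":[0.0033,0,0,0,0,0,0,0],"sz":[0.1333,0.1333,0.06,0.02,0.01,0.0033,0,0],"finger_gap":[0.018,0.018,0.018,0.018,0.018,0.018,0.018,0.018]})

```text
t: 21.78
tcp_pos: [0.5239, 0.2548, 0.0426]
orientation: [0.002, 0.111, 0.994, 0.001]
contact_force: [0.1, 0.8, -0.7]
grip_width: 0.0306
finger_force: 33.2
```

Converted, 0.003 m / 0.3 = 0.01, 0.002 m / 0.3 = 0.0067.

Call:
run_rows(plan={"drx":[0,0,0,0,0],"dry":[0,0,0,0,0],"drz":[0,0,0,0,0],"sx":[0.0033,0,0,0,0],"sy":[0,0,0,0,0],"sz":[0.01,0.0067,0.0033,0,0],"finger_gap":[0.018,0.018,0.018,0.018,0.018]})

```text
t: 22.2
tcp_pos: [0.5212, 0.255, 0.0345]
orientation: [-0.0, 0.111, 0.994, -0.0]
contact_force: [-0.3, 0.6, -0.1]
grip_width: 0.0304
finger_force: 33.2
```

Converted, 0.001 m / 0.3 = 0.0033.

Call:
run_rows(plan={"drx":[0,0,0],"dry":[0,0,0],"drz":[0,0,0],"sx":[0,0,0],"sy":[0,0,0],"sz":[0.0033,0,0],"finger_gap":[0.018,0.018,0.018]})

```text
t: 22.45
tcp_pos: [0.5213, 0.2549, 0.0335]
orientation: [-0.0, 0.111, 0.994, -0.0]
contact_force: [0.2, -0.3, -0.4]
grip_width: 0.0309
finger_force: 33.2
```

Call:
run_rows(plan={"drx":[0,0,0],"dry":[0,0,0],"drz":[0,0,0],"sx":[0,0,0],"sy":[0,0,0],"sz":[0.0033,0,0],"finger_gap":[0.018,0.018,0.018]})

```text
t: 22.7
tcp_pos: [0.5214, 0.255, 0.0333]
orientation: [0.0, 0.111, 0.994, -0.0]
contact_force: [-2.3, -0.6, 5.9]
grip_width: 0.0308
finger_force: 34.2
```

On the floor. Release, retreat, check.

Converted, -0.04 m / 0.3 = -0.1333, -0.02 m / 0.3 = -0.0667.

Call:
run_rows(plan={"drx":[0,0,0,0,0,0,0,0],"dry":[0,0,0,0,0,0,0,0],"drz":[0,0,0,0,0,0,0,0],"sx":[0,0,0,0,0,0,0,0.1333],"sy":[0,0,0,0,0,0,0,0],"sz":[-0.0017,0,0,0,-0.0667,-0.1333,-0.1333,-0.0167],"finger_gap":[0.018,0.055,0.055,0.055,0.06,0.06,0.06,0.06]})

```text
t: 23.37
tcp_pos: [0.4919, 0.264, 0.1472]
orientation: [0.009, 0.113, 0.994, 0.003]
contact_force: [1.1, 0.1, 1.7]
grip_width: 0.0603
finger_force: 0.0
```

Call:
run_rows(plan={"drx":[0,0,0,0],"dry":[0,0,0,0],"drz":[0,0,0,0],"sx":[0.1,0,0,0],"sy":[0,0,0,0],"sz":[0,0,0,0],"finger_gap":[0.06,0.06,0.06,0.06]})

```text
t: 23.7
tcp_pos: [0.4535, 0.2703, 0.138]
orientation: [0.0, 0.111, 0.994, 0.0]
contact_force: [-0.0, -0.7, 0.1]
grip_width: 0.0603
finger_force: 0.0
```

```bash
python3 look.py m4; python3 chk.py m4
python3 -c "
from h import *
go(.603,-.199,.15,(-.262,.965))"
```

```text
23.7 [0.4535 0.2703 0.138 ] [-0.0222 -0.7468  0.0713]
tray -0.031 top z 0.048 y 0.0007 x -0.0009 diam 25.9
tray 0.031 top z 0.0628 y -0.0117 x -0.0013 diam 22.1
tray 0.093 top z 0.0652 y 0.0 x 0.0001 diam 16.2
t 23.75 tcp [0.4538 0.2702 0.1379] rotvec [-0.0001  0.0005 -0.4877] d in now-axes [-0.2491 -0.4247 -0.012 ] d in target-axes [-0.021  -0.4919 -0.0121]
```

View pics/m4.png

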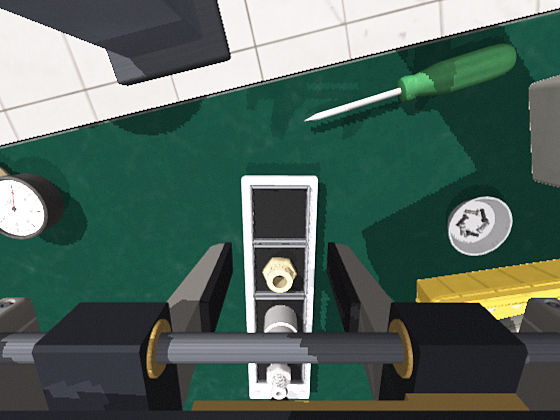

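The bush is well seated at (280,275). The sleeve stands at (281,320) with its top hidden by the gripper's rod, and the union is at (280,382). Next, the cap nut.

Converted, -0.0378 m / 0.3 = -0.126, -0.0016 m / 0.3 = -0.0053, -0.122 rad / 2 = -0.061.

Call:
run_rows(plan={"drx":[0,0,0,0,0,0,0,0],"dry":[0,0,0,0,0,0,0,0],"drz":[-0.061,-0.061,-0.061,-0.061,0,0,0,0],"sx":[0,0,0,0,-0.0053,-0.0053,-0.0053,-0.0053],"sy":[0,0,0,0,-0.126,-0.126,-0.126,-0.126],"sz":[-0.02,-0.02,0,0,0,0,0,0],"finger_gap":[0.06,0.06,0.06,0.06,0.06,0.06,0.06,0.06]}, quiet=true)

```text
ok
```

Call:
run_rows(plan={"drx":[0,0,0,0,0,0,0,0],"dry":[0,0,0,0,0,0,0,0],"drz":[0,0,0,0,0,0,0,0],"sx":[-0.0053,-0.0053,-0.0053,-0.0053,-0.0053,-0.0053,-0.0053,-0.0053],"sy":[-0.126,-0.126,-0.126,-0.126,-0.126,-0.126,-0.126,-0.126],"sz":[0,0,0,0,0,0,0,0],"finger_gap":[0.06,0.06,0.06,0.06,0.06,0.06,0.06,0.06]}, quiet=true)

```text
ok
```

Call:
run_rows(plan={"drx":[0,0,0,0,0],"dry":[0,0,0,0,0],"drz":[0,0,0,0,0],"sx":[-0.0053,0,0,0,0],"sy":[-0.126,0,0,0,0],"sz":[0,0,0,0,0],"finger_gap":[0.06,0.06,0.06,0.06,0.06]})

```text
t: 25.5
tcp_pos: [0.602, -0.1975, 0.1497]
orientation: [-0.0, -0.133, 0.991, 0.0]
contact_force: [-1.1, 0.2, -1.3]
grip_width: 0.0602
finger_force: 0.0
```

```bash
python3 -c "
from h import *
go(.603,-.199,.036,(-.262,.965))"
```

```text
t 25.5 tcp [ 0.602  -0.1975  0.1497] rotvec [ 0.0008 -0.0005  0.0014] d in now-axes [-0.0006 -0.0019  0.1137] d in target-axes [-0.0006 -0.0018  0.1137]
```

Converted, 0.04 m / 0.3 = 0.1333, 0.025 m / 0.3 = 0.0833.

Call:
run_rows(plan={"drx":[0,0,0,0,0,0,0,0],"dry":[0,0,0,0,0,0,0,0],"drz":[0,0,0,0,0,0,0,0],"sx":[-0.0017,0,0,0,0,0,0,0],"sy":[-0.005,0,0,0,0,0,0,0],"sz":[0.1333,0.1333,0.0833,0.03,0,0,0,0],"finger_gap":[0.06,0.06,0.06,0.06,0.06,0.06,0.06,0.06]}, grip_force=35)

```text
t: 26.17
tcp_pos: [0.6049, -0.2004, 0.0389]
orientation: [0.002, -0.133, 0.991, -0.001]
contact_force: [0.6, -0.2, -0.0]
grip_width: 0.0603
finger_force: 0.0
```

Call:
run_rows(plan={"drx":[0,0,0,0,0,0,0,0],"dry":[0,0,0,0,0,0,0,0],"drz":[0,0,0,0,0,0,0,0],"sx":[0,0,0,0,0,0,0,0],"sy":[0,0,0,0,0,0,0,0],"sz":[0.0033,0,0,0,0,0,0,0],"finger_gap":[0.06,0.06,0.018,0.018,0.018,0.018,0.018,0.018]})

```text
t: 26.83
tcp_pos: [0.603, -0.1996, 0.035]
orientation: [-0.0, -0.132, 0.991, 0.0]
contact_force: [-0.9, -0.1, 0.1]
grip_width: 0.0287
finger_force: 35.0
```

Converted, -0.04 m / 0.3 = -0.1333, -0.035 m / 0.3 = -0.1167.

Call:
run_rows(plan={"drx":[0,0,0,0,0,0,0],"dry":[0,0,0,0,0,0,0],"drz":[0,0,0,0,0,0,0],"sx":[0,0,0,0,0,0,0],"sy":[0,0,0,0,0,0,0],"sz":[-0.0333,-0.1,-0.1333,-0.1167,0,0,0],"finger_gap":[0.018,0.018,0.018,0.018,0.018,0.018,0.018]})

```text
t: 27.42
tcp_pos: [0.6026, -0.1994, 0.1496]
orientation: [-0.0, -0.133, 0.991, 0.0]
contact_force: [-0.1, -0.2, -0.5]
grip_width: 0.0288
finger_force: 35.0
```

```bash
python3 look.py c1; python3 held.py c1 .014
python3 -c "
from h import *
m=np.array([.552,.2476]);v=np.array([.9754,-.2203]); t=m-.093*v; print(t)
go(*t,.15,(.2203,.9754))"
```

```text
27.4167 [ 0.6026 -0.1994  0.1496] [-0.0551 -0.1697 -0.5235]
z -0.045 44 x [-0.0086  0.0112] y [-0.0138 -0.0134]
z -0.04 39 x [-0.0085  0.0108] y [-0.0139 -0.0134]
z -0.035 39 x [-0.0083  0.011 ] y [-0.0138 -0.0134]
z -0.03 35 x [-0.007   0.0115] y [-0.0139 -0.0135]
z -0.025 28 x [-0.0084  0.0109] y [-0.0138 -0.0135]
z -0.02 30 x [-0.0084  0.0111] y [-0.0138 -0.0135]
z -0.015 1502 x [-0.0129  0.0126] y [-0.0132  0.013 ]
z -0.01 301 x [-0.0126  0.014 ] y [-0.0136  0.0132]
z -0.005 147 x [0.0057 0.0143] y [-0.0136  0.0133]
z -0.0 129 x [0.0034 0.0143] y [-0.0134  0.0135]
z 0.005 101 x [0.0056 0.0141] y [-0.0126  0.0127]
z 0.01 11 x [0.0056 0.0136] y [-0.0117  0.0134]
top -0.05806366374210723
[0.4613 0.2681]
t 27.47 tcp [ 0.602  -0.199   0.1484] rotvec [ 0.0016 -0.0027  0.4879] d in now-axes [ 0.013   0.4877 -0.0005] d in target-axes [ 0.2401  0.4246 -0.0016]
```

Cap nut held level. Carry it to the tray furthest from the metal knob.

Converted, 0.0354 m / 0.3 = 0.118, 0.02 m / 0.3 = 0.0667, 0.122 rad / 2 = 0.061.

Call:
run_rows(plan={"drx":[0,0,0,0,0,0,0,0],"dry":[0,0,0,0,0,0,0,0],"drz":[0.061,0.061,0.061,0.061,0,0,0,0],"sx":[0,0,0,0,0.0667,0.0667,0.0667,0.0667],"sy":[0,0,0,0,0.118,0.118,0.118,0.118],"sz":[0,0,0,0,0,0,0,0],"finger_gap":[0.018,0.018,0.018,0.018,0.018,0.018,0.018,0.018]}, quiet=true)

```text
ok
```

Call:
run_rows(plan={"drx":[0,0,0,0,0,0,0,0],"dry":[0,0,0,0,0,0,0,0],"drz":[0,0,0,0,0,0,0,0],"sx":[0.0667,0.0667,0.0667,0.0667,0.0667,0.0667,0.0667,0.0667],"sy":[0.118,0.118,0.118,0.118,0.118,0.118,0.118,0.118],"sz":[0,0,0,0,0,0,0,0],"finger_gap":[0.018,0.018,0.018,0.018,0.018,0.018,0.018,0.018]}, quiet=true)

```text
ok
```

Call:
run_rows(plan={"drx":[0,0,0,0],"dry":[0,0,0,0],"drz":[0,0,0,0],"sx":[0,0,0,0],"sy":[0,0,0,0],"sz":[0,0,0,0],"finger_gap":[0.018,0.018,0.018,0.018]})

```text
t: 29.13
tcp_pos: [0.4624, 0.2663, 0.1491]
orientation: [-0.001, 0.112, 0.994, -0.001]
contact_force: [-0.3, 0.5, 0.0]
grip_width: 0.029
finger_force: 35.0
```

```bash
python3 -c "
from h import *
go(.4613,.2681,.036,(.2203,.9754))"
```

```text
t 29.13 tcp [0.4624 0.2663 0.1491] rotvec [-0.0013 -0.0015 -0.0016] d in now-axes [0.0014 0.0017 0.1131] d in target-axes [0.0015 0.0015 0.1131]
```

Converted, 0.04 m / 0.3 = 0.1333, 0.022 m / 0.3 = 0.0733.

Call:
run_rows(plan={"drx":[0,0,0,0,0,0,0,0],"dry":[0,0,0,0,0,0,0,0],"drz":[0,0,0,0,0,0,0,0],"sx":[0.0033,0,0,0,0,0,0,0],"sy":[0.0033,0,0,0,0,0,0,0],"sz":[0.1333,0.1333,0.0733,0.02,0.01,0.0033,0,0],"finger_gap":[0.018,0.018,0.018,0.018,0.018,0.018,0.018,0.018]}, quiet=true)

```text
ok
```

Call:
run_rows(plan={"drx":[0,0,0,0],"dry":[0,0,0,0],"drz":[0,0,0,0],"sx":[0,0,0,0],"sy":[0,0,0,0],"sz":[0.0033,0,0,0],"finger_gap":[0.018,0.018,0.018,0.018]})

```text
t: 30.13
tcp_pos: [0.462, 0.2689, 0.0374]
orientation: [0.0, 0.111, 0.994, 0.0]
contact_force: [0.2, -0.5, -0.2]
grip_width: 0.029
finger_force: 35.0
```

Converted, 0.001 m / 0.3 = 0.0033.

Call:
run_rows(plan={"drx":[0,0,0,0],"dry":[0,0,0,0],"drz":[0,0,0,0],"sx":[0,0,0,0],"sy":[0,0,0,0],"sz":[0.0033,0.0033,0,0],"finger_gap":[0.018,0.018,0.018,0.018]})

```text
t: 30.47
tcp_pos: [0.4618, 0.2688, 0.035]
orientation: [-0.0, 0.111, 0.994, -0.0]
contact_force: [-0.3, -0.4, -0.5]
grip_width: 0.0288
finger_force: 35.0
```

Call:
run_rows(plan={"drx":[0,0,0],"dry":[0,0,0],"drz":[0,0,0],"sx":[0,0,0],"sy":[0,0,0],"sz":[0.0033,0,0],"finger_gap":[0.018,0.018,0.018]})

```text
t: 30.72
tcp_pos: [0.4619, 0.2688, 0.0349]
orientation: [-0.0, 0.111, 0.994, -0.0]
contact_force: [-3.4, -1.7, 6.2]
grip_width: 0.0288
finger_force: 35.0
```

Converted, -0.04 m / 0.3 = -0.1333, -0.02 m / 0.3 = -0.0667.

Call:
run_rows(plan={"drx":[0,0,0,0,0,0,0,0],"dry":[0,0,0,0,0,0,0,0],"drz":[0,0,0,0,0,0,0,0],"sx":[0,0,0,0,0,0,0,0],"sy":[0,0,0,0,0,0,0,0],"sz":[-0.0017,0,0,0,-0.0667,-0.1333,-0.1333,-0.1333],"finger_gap":[0.018,0.055,0.055,0.055,0.06,0.06,0.06,0.09]}, quiet=true)

```text
ok
```

Call:
run_rows(plan={"drx":[0,0,0,0,0],"dry":[0,0,0,0,0],"drz":[0,0,0,0,0],"sx":[-0.1,0,0,0,0],"sy":[0,0,0,0,0],"sz":[-0.1,0,0,0,0],"finger_gap":[0.09,0.09,0.09,0.09,0.09]})

```text
t: 31.8
tcp_pos: [0.4889, 0.2621, 0.2018]
orientation: [-0.002, 0.111, 0.994, -0.001]
contact_force: [-0.3, -0.4, -0.4]
grip_width: 0.0895
finger_force: 0.0
```

```bash
python3 look.py m5; python3 chk.py m5
```

```text
31.8 [0.4889 0.2621 0.2018] [-0.2712 -0.4094 -0.3993]
tray -0.093 top z 0.0474 y 0.0003 x -0.0014 diam 29.8
tray -0.031 top z 0.048 y 0.0005 x -0.0008 diam 25.8
tray 0.031 top z 0.0732 y -0.001 x -0.0019 diam 31.4
tray 0.093 top z 0.0653 y 0.0005 x 0.0006 diam 16.5
```

View pics/m5.png

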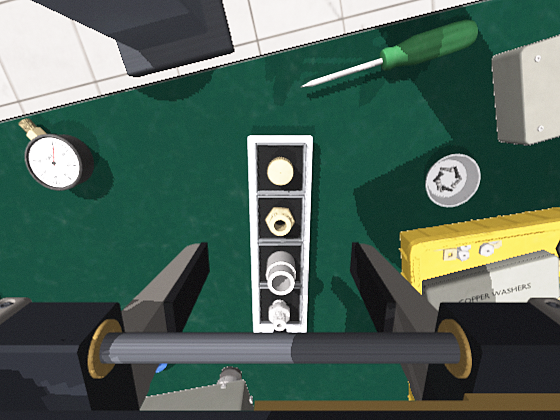

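All four stand upright and centred: cap nut (281,170), bush (280,221), sleeve (281,272) and union (280,316), which is nearest the knob. The tops are at the expected heights, all within 2 mm of the tray middles, and the gripper is clear.

```bash
python3 -c "
from plant import ctrl
print(ctrl.hand_in())"
```

```text
the job is handed in; nothing more can be done
None
```

The job is handed in at about 32 s: in the metal rack, from the knob outward, stand union, sleeve, bush and cap nut, each upright, released and within about 2 mm of its tray's middle by the last wrist-camera check; the hand-in returned no verdict.

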